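# Sweep the loose caps into the waste tray

### The arm

A 7-joint arm with a two-finger parallel gripper is mounted at the origin on the work surface. World frame = base frame: x ahead of the robot, y to its left, z up, the work surface at z = 0. Lengths are in m, angles in rad, forces in N, time in s.
With the tool pointing down it reaches from about 0.425 to 0.95 m from the base axis. Payload 16.7 kg.
Tool frame: the origin (TCP) lies midway between the tips of the shut fingers; the grasp point (between the pads) lies 19 mm behind it; z points along the fingers, y is the line along which they close (so a half turn about z gives the same grasp; the last joint's range is limited). The gripper opens to 94 mm and grips with 3 to 60 N. Pads are 16 mm wide; open, the fingers measure 119 mm over their backs; the gripper's body (75 mm by 177 mm) begins 78 mm behind the grasp point.
Start: joints at [1.044, 0.426, 0.074, 1.606, -0.034, 1.111, -0.067], TCP at [0.248, -0.628, 0.205] pointing down, gripper open.
Joint ranges: [-2.85, 2.85], [-0.5, 2.14], [-1.23, 1.37], [0.21, 2.46], [-1.02, 4.16], [0.16, 2.05], [-2.73, 2.73]. Speed limits (rad/s): [1.89, 1.89, 2.39, 2.39, 3.01, 3.01, 3.01].

### API

Orientations are given as a rotation vector (axis times angle).
In Python, from station import env gives the robot as it stands. The module is installed in compiled form; this text tells all that it offers.
- The arm moves only by the shell command python3 -m handwheel 'ROWS' [OPENING] [FORCE]. ROWS is JSON, one flat list of numbers, 6 for each row, row after row: the shift along the tool's x, y, z each as a share of 0.4 m, from -1 to 1, then the turn, a rotation vector about the tool's x, y, z each as a share of pi/2 rad, from -1 to 1. In form: [x, y, z, wx, wy, wz, x, y, z, wx, wy, wz, ...]. A call has 1 to 8 rows; each row is the pose to reach, as a shift and turn from the pose commanded when the call began, along the tool's axes at that moment; what a row does not reach only later rows make up. A row lasts 1/10 s, in which the tool goes at most 50 mm and 8.59 degrees, less where a joint would pass 70% of its speed; a pose out of reach is approached as far as the arm can. A call with a number of a shift or a turn outside -1 to 1 is refused whole. A call with a gripper value outside its range is refused whole. OPENING is the closure, from 0 (fully open) to 1 (shut), set as the call begins (- or left out, the last holds). The fingers move at their own pace and stop on an object; FORCE is the grip in N (left out, the last holds). Time passes only in rows, so rows that repeat a pose let the fingers close. It gives the time, the measured TCP pose, the force, the opening and the grip force at its end, in the units of the state.
- env.get_obs(): the state, without advancing time (a new reading comes with each control period).
- env.camera(name): name is "scene" or "top"; returns the picture (420x560x3 uint8, blue, green, red); there is no depth.
- env.camera_model(name): a dict with "fovy" (degrees; the focal length in pixels is half the picture's height over the tangent of half this angle, whatever the lens; pixels are square), "cx", "cy" (the principal point, pixels), "extrinsics" (4x4, takes a point from world to camera coordinates). Camera axes: x right, y up, looking along -z (the intrinsics and any distortion apply to the point x, -y, -z); pixel columns grow to the right and rows downward; lengths in m; the calibration is good to about 2 mm. A picture is of the moment at which its call begins. camera_model takes no time and is no camera call.
- env.hand_in(): hands the job in; it is judged then, once.
The state is a dict: "t": time; "joint_positions": joint angles; "qd": joint speeds; "joint_torque": joint torques, N m; "tool_pos": TCP position; "eef_rot": TCP orientation; "ft_force": force on the tool from outside, world axes, zero at the start; "moment": the same for the moment, N m; "gripper_width": opening from 0.0 (shut) to 1.0 (fully open); "grasp_force": force on a finger pad.
Only numpy, scipy, OpenCV 4.12 (cv2) and the standard library are available. Lean on these libraries where they do the work, as an engineer would, in place of code of your own. Each camera call takes 0.05 s, during which the arm holds its last target. There are 200 camera calls.

### The job

Clear the loose screw caps off the lab bench: using the fingertips like a broom, sweep all three along the bench into the open-fronted steel waste tray, so that each lies wholly inside it behind its front edge. Do not pinch the caps, press hard on them or lift them, and leave the jar, vials and bottles standing where they are.

Things in the scene. Friction and masses are not known exactly. Their poses are not given: they have to be found in the camera images.
- tray: open-fronted steel waste tray, fixed, left of the robot's middle; origin: centre of its underside; z up, x along its width, y inwards: the open front looks along its own -y, towards world -y within 0.3 rad. 190 mm wide (x -95 to 95), 140 mm deep (y -70 to 70); side and back walls 4 mm thick, 30 mm high; its thin floor lies flush with the bench
- tray_front (a point): middle of the tray's open front edge, at bench level (tray y = -70 mm), axes as the tray's; there is no step or lip: what slides on the bench slides straight in. The opening is 182 mm wide between the side walls
- cap_large: loose white plastic screw cap, a ribbed flat disc of 44 mm diameter and 16 mm height, about 16 g, lying closed end up on the bench, with nothing on or under it. Origin: centre of its underside; z up. It slides flat, with well under 1 N, when pushed at its side
- cap_medium: loose white plastic screw cap, a ribbed flat disc of 40 mm diameter and 16 mm height, about 14 g, lying closed end up on the bench, with nothing on or under it. Origin: centre of its underside; z up. It slides flat, with well under 1 N, when pushed at its side
- cap_small: loose white plastic screw cap, a ribbed flat disc of 34 mm diameter and 16 mm height, about 12 g, lying closed end up on the bench, with nothing on or under it. Origin: centre of its underside; z up. It slides flat, with well under 1 N, when pushed at its side
- jar: short lidded specimen jar, 56 mm diameter, 50 mm tall, standing between the caps and the tray, loose; origin at the centre of its underside. To be left alone
- vial_a: small lidded vial, 28 mm diameter, 45 mm tall, standing beyond the caps, loose; origin at the centre of its underside. To be left alone
- vial_b: small lidded vial, 24 mm diameter, 45 mm tall, standing among the caps, loose; origin at the centre of its underside. To be left alone
- reagent: white reagent bottle, 64 mm diameter, 130 mm tall, at the far edge of the work area, loose; origin at the centre of its underside. To be left alone
- washbottle: white wash bottle, 66 mm diameter, 160 mm tall, at the far edge of the work area, loose; origin at the centre of its underside. To be left alone

How it is judged:
By the outcome, as a careful person would: the job done as asked, in the order asked, and still so for the second after the job is handed in, with the robot touching nothing.
It also fails if it takes over 72 s, if anything falls off the work surface, if the arm or the gripper's body presses on something with over 40 N, if the wrist force passes 120 N, or if a joint passes its speed limit or range.

## Working session

There is one attempt and no reset: what is moved stays moved. The work goes in short steps, Python scripts to look and compute and a shell command to move; the robot and the scene stay as the last step left them, time stands still between calls to the robot, and variables do not carry over. Pictures are saved under pics/ and viewed, at most 10 in all, crops included, and the job is handed in when it is done.

```bash
mkdir -p pics
python3 - <<'E'
from station import env
import cv2,numpy as np
np.set_printoptions(precision=4,suppress=True)
for n in("top","scene"):
    cv2.imwrite(f"pics/{n}0.png",env.camera(n))
    print(n,env.camera_model(n))
o=env.get_obs()
for k in("t","tool_pos","eef_rot","gripper_width","ft_force"):print(k,o[k])
E
```

```text
top {'fovy': 55.65648096391827, 'cx': 276.6238400939062, 'cy': 206.6441764679314, 'extrinsics': array([[-0.0041, -1.    , -0.0029,  0.0246],
       [ 0.9874, -0.0045,  0.1583, -0.5896],
       [-0.1583, -0.0022,  0.9874, -0.7227],
       [ 0.    ,  0.    ,  0.    ,  1.    ]])}
scene {'fovy': 46.10085053298441, 'cx': 279.7288233989704, 'cy': 222.12606801246673, 'extrinsics': array([[ 0.6477,  0.7617, -0.0166, -0.4112],
       [-0.6132,  0.5341,  0.5819,  0.3447],
       [ 0.4521, -0.3668,  0.8131, -1.3105],
       [ 0.    ,  0.    ,  0.    ,  1.    ]])}
t 0.1
tool_pos [ 0.2482 -0.6273  0.2049]
eef_rot [-3.085  -0.5881  0.0004]
gripper_width 0.9989211153572407
ft_force [-0.5658  0.2363 -0.0391]
```

View pics/top0.png

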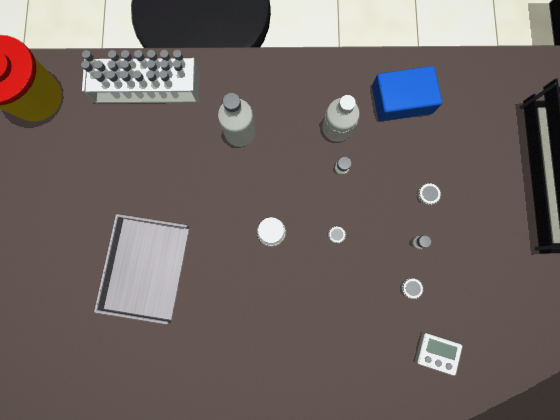

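View pics/scene0.png

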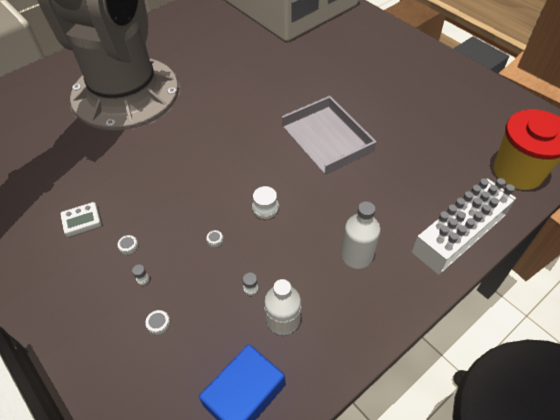

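The top view shows the large cap at (430,194), medium at (413,289) and small at (337,235). The jar is at (271,231), vial_a at (343,165) and vial_b at (423,242). The tray is on the left, with its opening on the right edge (188,228)-(170,322). The scene view agrees.

```bash
cat > h.py <<'E'
import numpy as np,cv2
from station import env
np.set_printoptions(precision=4,suppress=True)
def px2w(n,u,v,z):
    m=env.camera_model(n);E=np.array(m["extrinsics"]);f=210/np.tan(np.radians(m["fovy"])/2)
    d=E[:3,:3].T@np.array([(u-m["cx"])/f,-(v-m["cy"])/f,-1]);c=-E[:3,:3].T@E[:3,3]
    return c+d*(z-c[2])/d[2]
def w2px(n,p):
    m=env.camera_model(n);E=np.array(m["extrinsics"]);f=210/np.tan(np.radians(m["fovy"])/2)
    q=E[:3,:3]@np.array(p)+E[:3,3];return np.array([m["cx"]-f*q[0]/q[2],m["cy"]+f*q[1]/q[2]])
E
python3 - <<'E'
from h import *
T={"large":(430,194,.016),"medium":(413,289,.016),"small":(337,235,.016),"jar":(271,230,.05),"va":(344,161,.045),"vb":(425,241,.045),
"t1":(116,215,.03),"t2":(188,228,.0),"t3":(170,323,.0),"t4":(96,313,.03),"t2t":(188,228,.03),"t3t":(168,323,.03)}
S={"large":(157,321,.016),"medium":(127,243,.016),"small":(214,237,.016),"jar":(265,195,.05),"va":(250,278,.045),"vb":(139,270,.045)}
for k,v in T.items(): print(k,px2w("top",*v)[:2],px2w("scene",*S[k])[:2] if k in S else "")
im=cv2.imread("pics/top0.png")
a=cv2.resize(im[140:330,255:455],None,fx=4,fy=4,interpolation=cv2.INTER_CUBIC)[:600]
a=cv2.resize(im[150:310,255:455],None,fx=3.7,fy=3.7,interpolation=cv2.INTER_CUBIC)
cv2.imwrite("pics/c1.png",a)
cv2.imwrite("pics/c2.png",cv2.resize(im[205:335,85:205],None,fx=4.5,fy=4.5,interpolation=cv2.INTER_CUBIC))
E
```

```text
large [ 0.6191 -0.2881] [ 0.6241 -0.2875]
medium [ 0.431  -0.2428] [ 0.4364 -0.2418]
small [ 0.5369 -0.0978] [ 0.5417 -0.0982]
jar [0.5441 0.0329] [0.5472 0.0351]
va [ 0.6807 -0.1114] [ 0.6796 -0.1103]
vb [ 0.5222 -0.2613] [ 0.5274 -0.2596]
t1 [0.5771 0.3391] 
t2 [0.5539 0.2029] 
t3 [0.3667 0.2324] 
t4 [0.3894 0.3659] 
t2t [0.5507 0.1961] 
t3t [0.3705 0.2283]
```

View pics/c1.png

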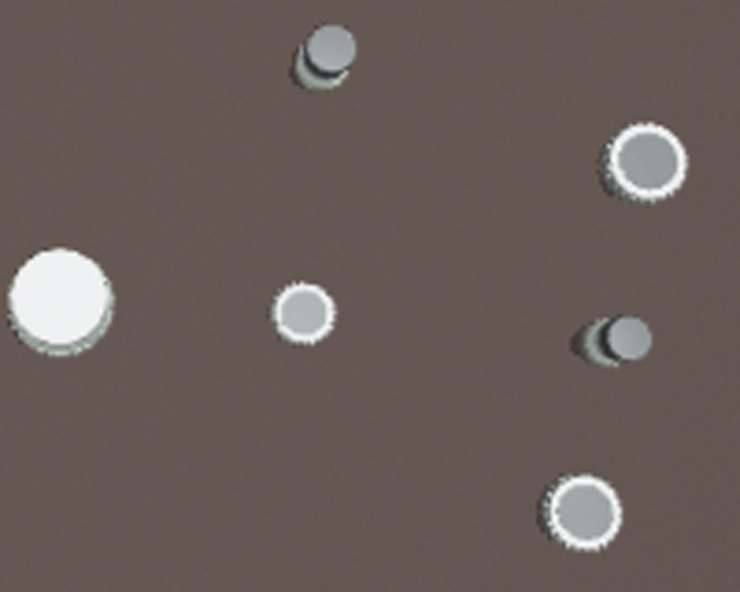

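View pics/c2.png

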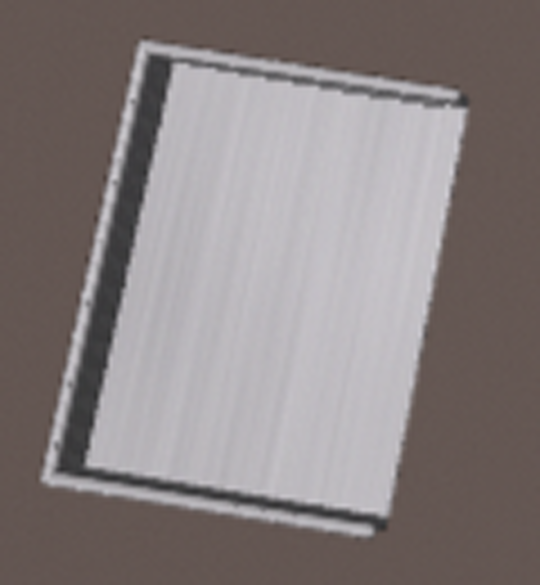

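The crop confirms the positions: small (337.2,234.6), large (430.1,193.5), medium (413.1,288.4), jar lid (271.2,230.5). In the other crop, the tray's front floor corners are at (188.6,228.3) and (171.2,319.4). 

World positions, averaged over both cameras:

| Item | x | y |
|---|---|---|
| small | 0.539 | -0.098 |
| large | 0.622 | -0.288 |
| medium | 0.434 | -0.242 |
| jar | 0.546 | 0.034 |
| vial_b | 0.525 | -0.26 |
| tray front | 0.462 | 0.216 |

The tray's inward axis is (0.156, 0.987).

I'll sweep each cap in the notch between two fingertips held 26 mm apart. The caps will pass the jar on the robot's side of it.

```bash
cat >> h.py <<'E'
from scipy.spatial.transform import Rotation as Ro
def rel(targets):
    "targets: TCP x,y,z,yaw of tool x (rad), tool down -> row values from the present pose"
    o=env.get_obs();p=np.array(o["tool_pos"]);R=Ro.from_rotvec(o["eef_rot"])
    X=R.as_matrix()[:,0];print("now",p,"yaw",np.arctan2(X[1],X[0]),"t",o["t"],"F",o["ft_force"])
    for x,y,z,w in targets:
        T=Ro.from_matrix(np.array([[np.cos(w),np.sin(w),0],[np.sin(w),-np.cos(w),0],[0,0,-1]]))
        s=R.inv().apply(np.array([x,y,z])-p)/.4; r=(R.inv()*T).as_rotvec()/(np.pi/2)
        print(*np.round(s,3),*np.round(r,3),sep=",")
def push(d,pts,n=None):
    "cap-centre waypoints (x,y,yaw); d = TCP behind centre"
    rel([(x-d*np.cos(w),y-d*np.sin(w),.006,w) for x,y,w in pts])
E
python3 - <<'E'
from h import *
rel([(.45,-.33,.2,1.4),(.572,-.148,.2,2.147)])
print(px2w("top",341,117,.1),px2w("scene",283,300,.07),px2w("top",236,113,.1))
E
```

```text
now [ 0.2482 -0.6273  0.2049] yaw 0.37673292167065126 t 0.1 F [-0.5658  0.2363 -0.0391]
0.743,-0.506,0.013,-0.001,-0.0,-0.651
1.194,-0.816,0.013,-0.001,-0.001,-1.127
[ 0.75  -0.099  0.1  ] [ 0.7645 -0.1011  0.07  ] [0.7589 0.0972 0.1   ]
```

```bash
python3 -m handwheel '[0.743,-0.506,0.013,0,0,-0.651,0.743,-0.506,0.013,0,0,-0.651,0.743,-0.506,0.013,0,0,-0.651,0.743,-0.506,0.013,0,0,-0.651,0.743,-0.506,0.013,0,0,-0.651,0.743,-0.506,0.013,0,0,-0.651,0.743,-0.506,0.013,0,0,-0.651,0.743,-0.506,0.013,0,0,-0.651]' 0.723 5
python3 - <<'E'
from h import *
rel([(.572,-.148,.12,2.147),(.572,-.148,.006,2.147)])
E
```

```text
t: 0.9
tool_pos: [0.4534, -0.3247, 0.2003]
eef_rot: [-2.392, -2.036, -0.003]
ft_force: [0.1, -0.8, 0.2]
gripper_width: 0.355
grasp_force: 0.0
now [ 0.4534 -0.3247  0.2003] yaw 1.4103628233639098 t 0.9 F [ 0.0567 -0.8246  0.1948]
0.483,0.222,0.202,0.001,-0.001,-0.469
0.483,0.222,0.487,0.001,-0.001,-0.469
```

```bash
python3 -m handwheel '[0.483,0.222,0.1,0,0,-0.469,0.483,0.222,0.1,0,0,-0.469,0.483,0.222,0.1,0,0,-0.469,0.483,0.222,0.1,0,0,-0.469,0.483,0.222,0.15,0,0,-0.469,0.483,0.222,0.2,0,0,-0.469,0.483,0.222,0.2,0,0,-0.469,0.483,0.222,0.2,0,0,-0.469]' 0.723
python3 - <<'E'
from h import *
rel([(.572,-.148,.05,2.147),(.572,-.148,.006,2.147)])
print(env.get_obs()["gripper_width"])
cv2.imwrite("pics/s1.png",env.camera("scene")[100:370,60:420].repeat(2,0).repeat(2,1))
E
```

```text
t: 1.7
tool_pos: [0.5704, -0.1555, 0.1204]
eef_rot: [-1.516, -2.751, 0.0]
ft_force: [-0.2, 0.0, 0.6]
gripper_width: 0.274
grasp_force: 0.0
now [ 0.5704 -0.1555  0.1204] yaw 2.134292369344874 t 1.7 F [-0.1555  0.0158  0.6164]
0.013,0.014,0.176,-0.0,-0.0,-0.008
0.013,0.014,0.286,-0.0,-0.0,-0.008
0.2743806552680191
```

View pics/s1.png

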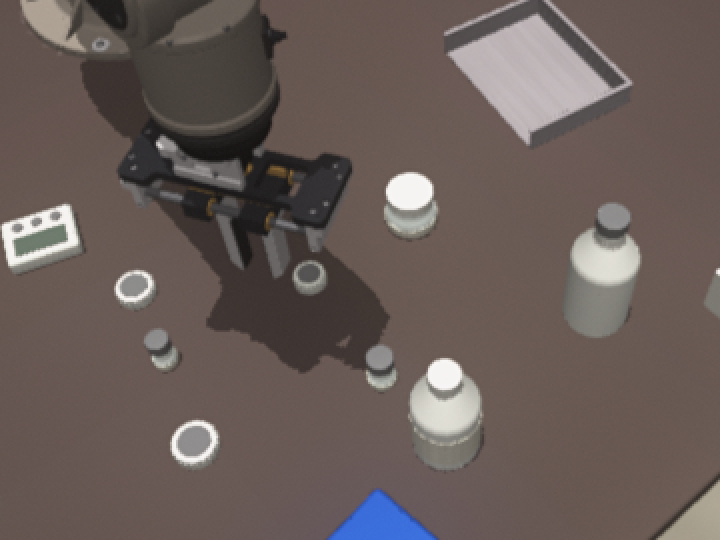

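The gripper is above and behind the small cap, with the fingers about 26 mm apart and clear of the vial and jar. I'll lower it.

```bash
python3 -m handwheel '[0,0,0.1,0,0,0,0,0,0.2,0,0,0,0,0,0.25,0,0,0,0,0,0.275,0,0,0,0,0,0.287,0,0,0,0,0,0.287,0,0,0,0,0,0.287,0,0,0]'
python3 - <<'E'
from h import *
w=2.147
push(.02,[(.539-.03*k*.545,-.098+.03*k*.838,w) for k in (0,1,2,4,5)])
E
```

```text
t: 2.45
tool_pos: [0.5715, -0.1552, 0.0068]
eef_rot: [1.513, 2.751, 0.001]
ft_force: [0.4, 0.2, -0.1]
gripper_width: 0.278
grasp_force: 0.0
now [ 0.5715 -0.1552  0.0068] yaw 2.13566225619845 t 2.45 F [ 0.3657  0.1577 -0.1202]
0.114,0.008,0.002,0.001,0.001,-0.007
0.189,0.007,0.002,0.001,0.001,-0.007
0.264,0.007,0.002,0.001,0.001,-0.007
0.414,0.005,0.002,0.001,0.001,-0.007
0.489,0.004,0.001,0.001,0.001,-0.007
```

```bash
python3 -m handwheel '[0.05,0.003,0,0,0,0,0.085,0.006,0,0,0,0,0.12,0.007,0,0,0,0,0.16,0.007,0,0,0,0,0.20,0.007,0,0,0,0,0.24,0.007,0,0,0,0,0.28,0.007,0,0,0,0,0.32,0.007,0,0,0,0]'
python3 - <<'E'
from h import *
push(.02,[(.487,-.02,2.1),(.47,.02,1.95),(.462,.045,1.75),(.462,.07,1.6),(.465,.095,1.5),(.47,.12,1.4)])
cv2.imwrite("pics/s2.png",env.camera("scene")[100:300,60:420].repeat(2,0).repeat(2,1))
E
```

```text
t: 3.25
tool_pos: [0.5038, -0.0441, 0.0055]
eef_rot: [1.514, 2.753, 0.0]
ft_force: [-0.3, -1.2, -0.2]
gripper_width: 0.276
grasp_force: 0.2
now [ 0.5038 -0.0441  0.0055] yaw 2.1362144179925417 t 3.25 F [-0.322  -1.223  -0.1595]
0.023,-0.005,-0.001,0.0,-0.0,0.023
0.131,0.005,-0.001,0.0,-0.0,0.119
0.198,0.012,-0.001,0.0,-0.0,0.246
0.254,0.039,-0.001,0.0,-0.0,0.341
0.305,0.075,-0.001,0.0,-0.0,0.405
0.355,0.115,-0.001,0.0,-0.0,0.469
```

View pics/s2.png

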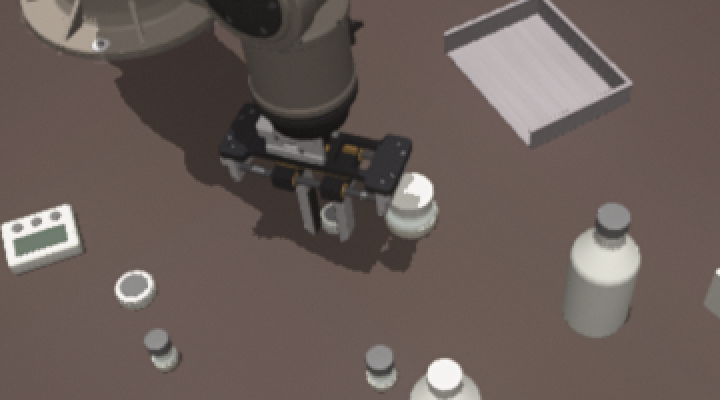

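The small cap sits in the notch between the fingertips. Before the gripper passes over the jar I'll check how low the parts under its ends hang.

Run:
```python
from h import *
for s in(.07,.08,.088):
  for z in(.16,.18,.2,.22): print(s,z,w2px("scene",(.5715+.845*s,-.1552+.534*s,z)))
print("seen",316/2+60,248/2+100)
print("tip",w2px("scene",(.5715,-.155,.12)),"seen",190,235)
```

```text
0.07 0.16 [224.6256 229.016 ]
0.07 0.18 [223.3577 222.2779]
0.07 0.2 [222.0396 215.2723]
0.07 0.22 [220.668  207.9832]
0.08 0.16 [230.043  230.3832]
0.08 0.18 [228.878  223.6567]
0.08 0.2 [227.6666 216.6627]
0.08 0.22 [226.4061 209.3848]
0.088 0.16 [234.3941 231.4814]
0.088 0.18 [233.312  224.7643]
0.088 0.2 [232.1867 217.7796]
0.088 0.22 [231.0157 210.5108]
seen 218.0 224.0
tip [191.1588 232.4393] seen 190 235
```

The hanging parts belong to the body, about 88 mm above the tip, so they clear the 50 mm jar. I'll raise the tip by 3 mm for extra margin and sweep on.

```bash
python3 -m handwheel '[0.035,-0.003,-0.008,0,0,0.03,0.07,0,-0.008,0,0,0.06,0.105,0.002,-0.008,0,0,0.09,0.14,0.006,-0.008,0,0,0.13,0.17,0.009,-0.008,0,0,0.19,0.2,0.013,-0.008,0,0,0.25,0.23,0.026,-0.008,0,0,0.3,0.257,0.04,-0.008,0,0,0.345]'
python3 - <<'E'
from h import *
w=1.38;u=np.array([np.cos(w),np.sin(w)])
print(u)
push(.02,[(.465,.09,1.5)]+[(*(np.array([.468,.11])+k*u),w) for k in(0,.05,.1,.15,.2)])
E
```

```text
t: 4.1
tool_pos: [0.4625, 0.0509, 0.0087]
eef_rot: [2.199, 2.244, 0.0]
ft_force: [0.0, -0.2, -1.1]
gripper_width: 0.275
grasp_force: 0.1
[0.1896 0.9819]
now [0.4625 0.0509 0.0087] yaw 1.5909422819947454 t 4.1 F [ 0.0119 -0.1991 -1.1487]
0.048,0.004,0.007,0.0,-0.0,0.058
0.099,0.006,0.007,0.0,-0.0,0.134
0.221,0.032,0.007,0.0,-0.0,0.134
0.343,0.059,0.007,0.0,-0.0,0.134
0.465,0.085,0.007,0.0,-0.0,0.134
0.587,0.111,0.007,0.0,-0.0,0.134
```

```bash
python3 -m handwheel '[0.04,0.003,0,0,0,0.05,0.08,0.005,0,0,0,0.1,0.12,0.01,0,0,0,0.134,0.165,0.02,0,0,0,0.134,0.21,0.03,0,0,0,0.134,0.255,0.04,0,0,0,0.134,0.3,0.05,0,0,0,0.134,0.345,0.059,0,0,0,0.134]'
python3 - <<'E'
from h import *
w=1.38;u=np.array([np.cos(w),np.sin(w)])
push(.02,[(*(np.array([.468,.11])+k*u),w) for k in(.1,.15,.19)])
cv2.imwrite("pics/t3.png",env.camera("top"))
E
```

```text
t: 4.9
tool_pos: [0.4832, 0.1897, 0.0087]
eef_rot: [-2.419, -2.004, 0.0]
ft_force: [-0.1, 0.2, -0.9]
gripper_width: 0.276
grasp_force: 0.1
now [0.4832 0.1897 0.0087] yaw 1.383648824780796 t 4.9 F [-0.1465  0.1616 -0.9037]
-0.003,0.001,0.007,-0.0,0.0,0.002
0.122,0.001,0.007,-0.0,0.0,0.002
0.222,0.001,0.007,-0.0,0.0,0.002
```

View pics/t3.png

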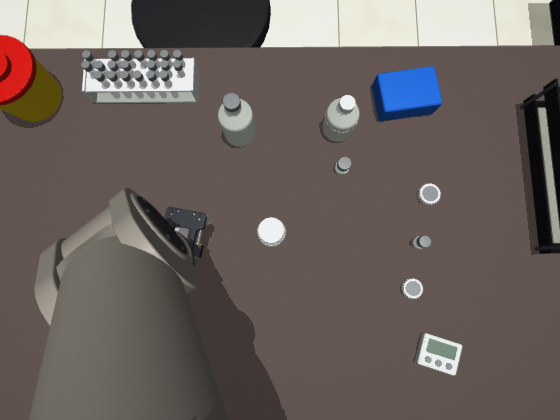

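The jar and vials haven't moved, and the small cap is under the arm at the tray mouth. I'll push it in and then back off.

```bash
python3 -m handwheel '[0.04,0,0,0,0,0,0.08,0,0,0,0,0,0.12,0,0,0,0,0,0.16,0,0,0,0,0,0.19,0,0,0,0,0,0.205,0,0,0,0,0,0.215,0,0,0,0,0,0.215,0,0,0,0,0]'
python3 -m handwheel '[-0.04,0,0,0,0,0,-0.1,0,0,0,0,0,-0.2,0,-0.1,0,0,0,-0.3,0,-0.2,0,0,0,-0.35,0,-0.3,0,0,0,-0.4,0,-0.4,0,0,0,-0.45,0,-0.45,0,0,0,-0.45,0,-0.45,0,0,0]'
python3 - <<'E'
from h import *
w=np.arctan2(.288,-.147);u=np.array([np.cos(w),np.sin(w)]);p=np.array([.622,-.288])-.07*u
print(w,p)
rel([(.52,-.2,.19,1.7),(*p,.19,w)])
cv2.imwrite("pics/s4.png",env.camera("scene")[60:300,150:450].repeat(2,0).repeat(2,1))
E
```

```text
t: 5.75
tool_pos: [0.4993, 0.2733, 0.0087]
eef_rot: [-2.419, -2.004, 0.0]
ft_force: [-0.0, -0.3, 1.1]
gripper_width: 0.278
grasp_force: 0.0
t: 6.55
tool_pos: [0.4665, 0.0925, 0.1917]
eef_rot: [2.422, 1.996, 0.006]
ft_force: [-0.3, -0.6, -0.6]
gripper_width: 0.279
grasp_force: 0.0
2.0427425004803723 [ 0.6538 -0.3503]
now [0.4665 0.0925 0.1917] yaw 1.3784681502681835 t 6.55 F [-0.258  -0.6224 -0.5843]
-0.692,0.271,0.005,0.003,0.0,-0.205
-0.997,0.671,0.007,0.003,0.001,-0.423
```

View pics/s4.png

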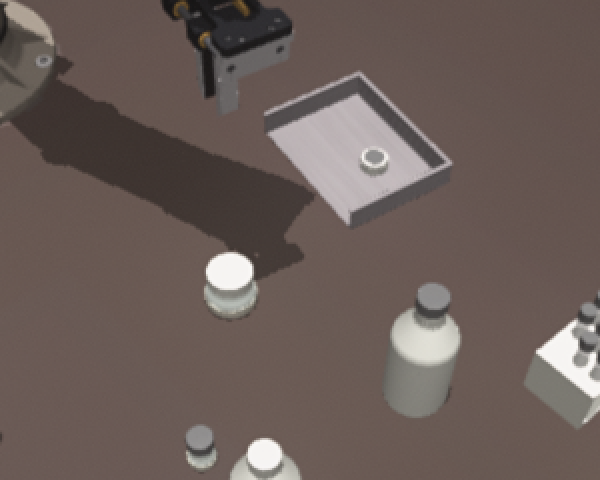

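The small cap lies well inside the tray. Next is the large cap.

```bash
python3 -m handwheel '[-0.997,0.671,0.007,0,0,-0.423,-0.997,0.671,0.007,0,0,-0.423,-0.997,0.671,0.007,0,0,-0.423,-0.997,0.671,0.007,0,0,-0.423,-0.997,0.671,0.007,0,0,-0.423,-0.997,0.671,0.007,0,0,-0.423,-0.997,0.671,0.007,0,0,-0.423,-0.997,0.671,0.007,0,0,-0.423]'
python3 - <<'E'
from h import *
rel([(.6538,-.3503,.12,2.0427),(.6538,-.3503,.008,2.0427)])
E
```

```text
t: 7.4
tool_pos: [0.6118, -0.2449, 0.1845]
eef_rot: [-1.632, -2.682, 0.001]
ft_force: [0.4, -0.3, 0.2]
gripper_width: 0.279
grasp_force: 0.0
now [ 0.6118 -0.2449  0.1845] yaw 2.048359779479386 t 7.4 F [ 0.4469 -0.3368  0.1978]
-0.282,-0.027,0.161,-0.001,-0.001,0.004
-0.283,-0.027,0.441,-0.001,-0.001,0.004
```

```bash
python3 -m handwheel '[-0.12,-0.012,0,0,0,0,-0.24,-0.025,0.03,0,0,0,-0.283,-0.027,0.1,0,0,0,-0.283,-0.027,0.2,0,0,0,-0.283,-0.027,0.3,0,0,0,-0.283,-0.027,0.38,0,0,0,-0.283,-0.027,0.42,0,0,0,-0.283,-0.027,0.436,0,0,0]'
python3 - <<'E'
from h import *
cv2.imwrite("pics/s5.png",env.camera("scene")[200:400,80:340].repeat(2,0).repeat(2,1))
w=2.0427;u=np.array([np.cos(w),np.sin(w)])
push(.0255,[(*(np.array([.622,-.288])+k*u),w) for k in(0,.1,.2,.3)])
E
```

```text
t: 8.2
tool_pos: [0.6531, -0.348, 0.0093]
eef_rot: [-1.631, -2.681, 0.0]
ft_force: [-1.1, -0.3, -0.1]
gripper_width: 0.276
grasp_force: 0.0
now [ 0.6536 -0.3483  0.0099] yaw 2.0482683002208883 t 8.25 F [-0.6999  0.3948 -0.6147]
0.106,-0.001,0.01,-0.001,-0.001,0.004
0.356,0.0,0.011,-0.001,-0.001,0.004
0.606,0.002,0.011,-0.001,-0.001,0.004
0.856,0.003,0.012,-0.001,-0.001,0.004
```

View pics/s5.png

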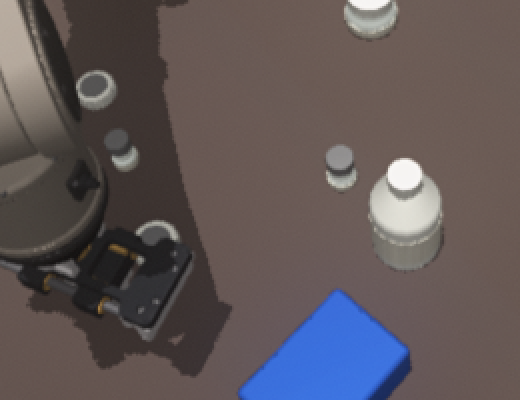

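The gripper is behind the large cap and the vials are clear. I'll push along the line to the corridor.

```bash
python3 -m handwheel '[0.04,0,0.002,0,0,0,0.08,0,0.002,0,0,0,0.11,0,0.002,0,0,0,0.15,0,0.002,0,0,0,0.19,0,0.002,0,0,0,0.23,0,0.002,0,0,0,0.27,0,0.002,0,0,0,0.31,0,0.002,0,0,0]'
python3 -m handwheel '[0.04,0,0,0,0,0,0.08,0,0,0,0,0,0.12,0,0,0,0,0,0.16,0,0,0,0,0,0.2,0,0,0,0,0,0.24,0,0,0,0,0,0.28,0,0,0,0,0,0.32,0,0,0,0,0]'
python3 - <<'E'
from h import *
cv2.imwrite("pics/s6.png",env.camera("scene")[100:300,60:420].repeat(2,0).repeat(2,1))
push(.0255,[(.495,-.04,2.04),(.475,0,2.),(.457,.04,1.9),(.45,.07,1.75),(.447,.1,1.6),(.447,.12,1.5)])
E
```

```text
t: 9.05
tool_pos: [0.5979, -0.2384, 0.0126]
eef_rot: [1.633, 2.682, 0.001]
ft_force: [0.6, -0.1, 0.7]
gripper_width: 0.276
grasp_force: 0.1
t: 9.85
tool_pos: [0.5381, -0.1239, 0.0114]
eef_rot: [-1.633, -2.684, -0.0]
ft_force: [1.6, -0.2, -0.2]
gripper_width: 0.275
grasp_force: 0.1
now [ 0.5369 -0.1214  0.0113] yaw 2.0500583812852398 t 9.9 F [-0.6401  3.2708 -0.8719]
0.165,0.0,0.013,-0.0,-0.001,0.006
0.277,-0.001,0.014,-0.0,-0.001,0.032
0.387,-0.001,0.014,-0.0,-0.001,0.096
0.464,0.009,0.014,-0.0,-0.001,0.191
0.537,0.028,0.014,-0.0,-0.001,0.287
0.585,0.045,0.014,-0.0,-0.001,0.35
```

View pics/s6.png

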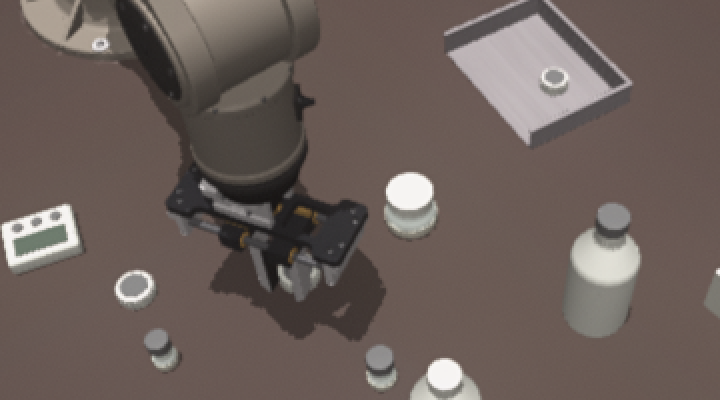

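The large cap is nested and the surroundings are undisturbed. I'll take it past the jar and turn toward the tray.

```bash
python3 -m handwheel '[0.04,0,0.006,0,0,0,0.08,0,0.006,0,0,0,0.12,0,0.006,0,0,0,0.16,0,0.006,0,0,0.006,0.2,0,0.006,0,0,0.015,0.24,0,0.006,0,0,0.024,0.277,0,0.006,0,0,0.035,0.31,0,0.006,0,0,0.055]'
python3 - <<'E'
from h import *
push(.0255,[(.468,.02,1.93),(.462,.04,1.8),(.459,.06,1.68),(.458,.075,1.56),(.46,.09,1.45),(.463,.105,1.35),(.467,.12,1.27)])
E
```

```text
t: 10.7
tool_pos: [0.4808, -0.0136, 0.009]
eef_rot: [-1.748, -2.61, -0.0]
ft_force: [-0.1, -0.6, -0.4]
gripper_width: 0.273
grasp_force: 0.0
now [ 0.4808 -0.0136  0.009 ] yaw 1.961402478931599 t 10.7 F [-0.1268 -0.6302 -0.3688]
0.026,0.0,0.008,-0.0,-0.0,0.02
0.079,-0.003,0.008,-0.0,-0.0,0.103
0.13,0.002,0.008,-0.0,-0.0,0.179
0.168,0.007,0.008,-0.0,-0.0,0.256
0.204,0.019,0.008,-0.0,-0.0,0.326
0.239,0.035,0.008,-0.0,-0.0,0.389
0.273,0.055,0.008,-0.0,-0.0,0.44
```

```bash
python3 -m handwheel '[0.03,0,0,0,0,0.025,0.055,-0.002,0,0,0,0.065,0.08,-0.003,0,0,0,0.105,0.13,0.002,0,0,0,0.18,0.168,0.007,0,0,0,0.256,0.204,0.019,0,0,0,0.326,0.239,0.035,0,0,0,0.389,0.273,0.055,0,0,0,0.44]'
python3 - <<'E'
from h import *
cv2.imwrite("pics/s7.png",env.camera("scene")[60:260,130:450].repeat(2,0).repeat(2,1))
push(.0255,[(.475,.145,1.27),(.49,.195,1.27),(.507,.249,1.27),(.509,.254,1.27)])
E
```

```text
t: 11.5
tool_pos: [0.4596, 0.0956, 0.009]
eef_rot: [-2.532, -1.859, 0.0]
ft_force: [0.4, 0.1, -0.8]
gripper_width: 0.277
grasp_force: 0.0
now [0.4603 0.0983 0.0091] yaw 1.2641082662894976 t 11.55 F [-0.2693  3.5402 -0.5301]
0.059,0.0,0.008,0.0,-0.001,-0.004
0.189,-0.002,0.008,0.0,-0.001,-0.004
0.331,-0.002,0.008,0.0,-0.001,-0.004
0.344,-0.001,0.008,0.0,-0.001,-0.004
```

View pics/s7.png

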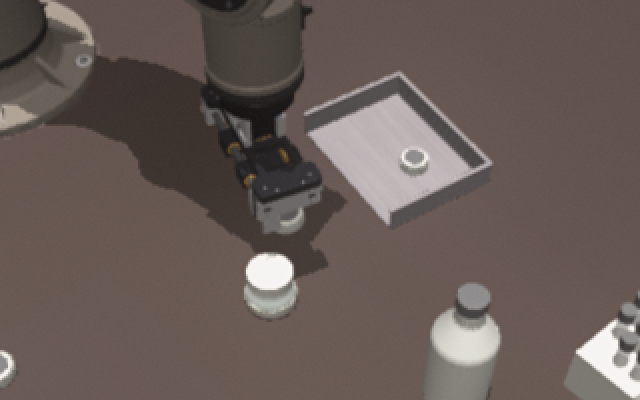

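The large cap is past the jar and still against the fingers at (291,220) in this crop. The small cap is in the tray at (414,159). That was my 11th picture, one over the limit of 10. I'll view no more and check the rest numerically.

```bash
python3 -m handwheel '[0.04,0,0,0,0,0,0.08,0,0,0,0,0,0.12,0,0,0,0,0,0.16,0,0,0,0,0,0.2,0,0,0,0,0,0.24,0,0,0,0,0,0.28,0,0,0,0,0,0.31,0,0,0,0,0]'
python3 -m handwheel '[0.015,0,0,0,0,0,0.025,0,0,0,0,0,0.03,0,0,0,0,0,-0.05,0,0,0,0,0,-0.13,0,-0.06,0,0,0,-0.22,0,-0.17,0,0,0,-0.3,0,-0.3,0,0,0,-0.35,0,-0.4,0,0,0]'
python3 - <<'E'
from h import *
print("s7 large",px2w("scene",275.5,170,.016),"small",px2w("scene",337,139.5,.016))
im=env.camera("scene");hsv=cv2.cvtColor(im,cv2.COLOR_BGR2HSV)
# white rims
m=((hsv[...,2]>185)&(hsv[...,1]<40)).astype(np.uint8)
n,l,s,c=cv2.connectedComponentsWithStats(m)
for i in range(1,n):
    if 25<s[i,4]<800: print(s[i],c[i],px2w("scene",s[i,0]+s[i,2]/2-.5,s[i,1]+s[i,3]/2-.5,.016))
w=1.52;u=np.array([np.cos(w),np.sin(w)]);p=np.array([.434,-.242])-.065*u;print(p)
rel([(.47,-.1,.19,1.5),(*p,.19,w)])
E
```

```text
t: 12.35
tool_pos: [0.4975, 0.2145, 0.009]
eef_rot: [-2.528, -1.865, -0.0]
ft_force: [1.2, -0.7, -0.3]
gripper_width: 0.278
grasp_force: 0.1
t: 13.15
tool_pos: [0.4562, 0.0826, 0.1592]
eef_rot: [-2.53, -1.862, 0.002]
ft_force: [-0.0, 0.5, -0.8]
gripper_width: 0.279
grasp_force: 0.0
s7 large [0.4847 0.1154 0.016 ] small [0.5073 0.2876 0.016 ]
[  0   0  26  24 163] [13.135  11.2761] [-0.543  -0.0753  0.016 ]
[367   0  33  10 176] [383.2216   2.8239] [0.1874 0.7941 0.016 ]
[442  21  30  22 327] [454.9725  32.1927] [0.4226 0.8473 0.016 ]
[506  55   8  11  36] [509.5833  59.5833] [0.5994 0.8481 0.016 ]
[115 105  17  16  43] [125.3488 113.2791] [ 0.0847 -0.0493  0.016 ]
[106 119   9   6  39] [109.9231 121.5385] [ 0.0921 -0.0902  0.016 ]
[484 179  11  13  47] [488.766  184.7447] [0.8277 0.4403 0.016 ]
[253 187  23  18 340] [264.2088 195.4206] [0.5249 0.0488 0.016 ]
[495 189   9  11  45] [499.4667 194.1111] [0.857  0.4354 0.016 ]
[ 61 202  38  31 485] [ 78.9237 216.6495] [ 0.3112 -0.2849  0.016 ]
[460 203  13  23 114] [466.4035 212.9649] [0.8438 0.3381 0.016 ]
[347 218  33  24 536] [362.5149 230.4496] [0.7294 0.1462 0.016 ]
[118 235  19  16 109] [126.8165 243.3303] [ 0.4353 -0.2412  0.016 ]
[273 279  18  16 219] [281.7945 286.7078] [ 0.7199 -0.0675  0.016 ]
[266 292  33  25 570] [281.8368 304.7491] [ 0.7486 -0.0908  0.016 ]
[ 0.4307 -0.3069]
now [0.4583 0.0801 0.1657] yaw 1.2657911195372378 t 13.2 F [ 3.5929 -4.2644  7.6443]
-0.42,0.163,-0.061,0.004,-0.002,-0.149
-0.943,0.225,-0.063,0.004,-0.002,-0.162
```

```bash
python3 -m handwheel '[-0.943,0.225,-0.06,0,0,-0.162,-0.943,0.225,-0.06,0,0,-0.162,-0.943,0.225,-0.06,0,0,-0.162,-0.943,0.225,-0.06,0,0,-0.162,-0.943,0.225,-0.06,0,0,-0.162,-0.943,0.225,-0.06,0,0,-0.162,-0.943,0.225,-0.06,0,0,-0.162,-0.943,0.225,-0.06,0,0,-0.162]'
python3 - <<'E'
from h import *
rel([(.4307,-.307,.1,1.52),(.4307,-.307,.009,1.52)])
im=env.camera("top")
cv2.imwrite("pics/t8.png",im)
for y0 in range(210,326,3): print(''.join('%4d'%im[y,x].mean() for y in[y0] for x in range(110,192,3)))
E
```

```text
t: 14.0
tool_pos: [0.4311, -0.3008, 0.1821]
eef_rot: [2.272, 2.169, 0.001]
ft_force: [1.1, 0.7, 0.7]
gripper_width: 0.276
grasp_force: 0.0
now [ 0.4311 -0.3008  0.1821] yaw 1.524377282848268 t 14.0 F [1.1368 0.667  0.7408]
-0.015,-0.001,0.205,0.0,-0.0,0.003
-0.015,-0.001,0.433,0.0,-0.0,0.003
  89  90  90  90  91  89  91  90  89  88  90  91  90  90  90  90  90  92  89  91  91  90  90  90  91  92  91  91
  88  90  89  90  88  89  89  90  90  89  90  91  89  90  90  90  90  90  89  90  90  91  90  90  89  90  91  90
  89  89 195 165 175 179 167 159  88  88  89  90  91  89  90  90  90  90  90  90  90  91  90  91  91  90  90  90
  90  89 166  65  61 177 106  88 109 161 174 184 177 156 111  74  91  90  89  90  90  90  91  90  90  91  91  89
  90  84 141  62  88 185 186 186 189 186 183 180 117 104  94 165 171 183 180 163 128  88  89  90  90  90  91  90
  90 138  79  61 174 186 187 184 188 188 188 189 191 191 190 187 183 131 116 106  95 124 164 177 189 170  90  91
  89 187  66  66 184 185 188 185 186 190 187 191 192 191 189 189 190 194 192 186 183 191 186 128 118 119  77  91
  90 194  65  60
[... 2899 characters left out ...]
90  89  90  90  89  90
 156 180 180 188 184 181 186 181 178 184 187 181 194 188 187 190 189 188 189 189 191 108  89  89  90  90  90  90
 135  80  56  63  82  99 158 182 179 184 185 183 188 190 186 191 189 188 187 187 190 101  89  89  90  89  90  89
 101 135 172 179 177 156 133  84  55  62  81 102 158 187 186 189 190 191 189 190 188  89  90  90  89  90  89  89
  90  89  88  88  89  95 102 134 174 178 179 136 135  88  55  61  82 102 162 191 185  89  89  90  91  89  90  89
  89  88  90  88  88  89  89  90  89  89  89  94  95 134 173 182 181 163 139  91  60  90  89  89  89  88  90  87
  89  89  89  88  88  89  89  88  88  88  89  89  89  90  90  90  87  95  93  92  90  90  90  90  89  90  89  89
```

The top image confirms two rimmed discs in the tray. The large cap is centred near (164,250), about 8 px behind the front edge, and the small cap is near (143,252). Next I'll lower behind the medium cap and sweep it into the empty half of the tray.

```bash
python3 -m handwheel '[-0.015,0,0.1,0,0,0,-0.015,0,0.2,0,0,0,-0.015,0,0.3,0,0,0,-0.015,0,0.38,0,0,0,-0.015,0,0.42,0,0,0,-0.015,0,0.433,0,0,0,-0.015,0,0.433,0,0,0]'
python3 - <<'E'
from h import *
print(px2w("top",164,250,.016),px2w("top",143,252,.016))
push(.0235,[(.434,-.242,1.52),(.44,-.12,1.52),(.445,-.02,1.54),(.445,.05,1.58),(.443,.1,1.6)])
E
```

```text
t: 14.75
tool_pos: [0.4313, -0.3047, 0.0083]
eef_rot: [-2.272, -2.169, 0.001]
ft_force: [1.1, -0.2, 0.5]
gripper_width: 0.276
grasp_force: 0.0
[0.5087 0.2455 0.016 ] [0.5049 0.2869 0.016 ]
now [ 0.4313 -0.3047  0.0083] yaw 1.5243508782872306 t 14.75 F [ 1.0635 -0.1513  0.5043]
0.098,-0.001,0.006,-0.001,-0.0,0.003
0.403,-0.0,0.006,-0.001,-0.0,0.003
0.654,0.002,0.006,-0.001,-0.0,-0.01
0.829,-0.004,0.006,-0.001,-0.0,-0.035
0.953,-0.013,0.006,-0.001,-0.0,-0.048
```

```bash
python3 -m handwheel '[0.04,0,0,0,0,0,0.075,0,0,0,0,0,0.11,0,0,0,0,0,0.15,0,0,0,0,0,0.19,0,0,0,0,0,0.23,0,0,0,0,0,0.27,0,0,0,0,0,0.31,0,0,0,0,0]'
python3 -m handwheel '[0.04,0,0,0,0,0,0.08,0,0,0,0,0,0.12,0,0,0,0,0,0.16,0,0,0,0,0,0.2,0,0,0,0,0,0.24,0,0,0,0,0,0.28,0,0,0,0,0,0.32,0,0,0,0,0]'
python3 - <<'E'
from h import *
push(.0235,[(.445,0,1.54),(.445,.06,1.58),(.441,.12,1.6),(.437,.18,1.6),(.431,.265,1.6)])
im=env.camera("scene");cv2.imwrite("pics/s9.png",im)
m=((im.min(2)>165)).astype(np.uint8)
n,l,s,c=cv2.connectedComponentsWithStats(m)
print("expected px",w2px("scene",(.445,-.015,.016)))
for i in range(1,n):
    if s[i,4]>8 and 100<c[i][0]<300 and 150<c[i][1]<300: print(s[i],c[i])
E
```

```text
t: 15.55
tool_pos: [0.4378, -0.1789, 0.0091]
eef_rot: [2.27, 2.171, 0.001]
ft_force: [-0.4, -0.1, -0.1]
gripper_width: 0.277
grasp_force: 0.1
t: 16.35
tool_pos: [0.4433, -0.051, 0.0091]
eef_rot: [2.27, 2.171, 0.001]
ft_force: [-0.4, 0.4, -0.6]
gripper_width: 0.278
grasp_force: 0.1
now [ 0.4433 -0.051   0.0091] yaw 1.5260694165808253 t 16.35 F [-0.4439  0.4257 -0.583 ]
0.069,-0.001,0.008,0.001,-0.0,-0.009
0.219,-0.005,0.008,0.001,-0.0,-0.034
0.368,-0.021,0.008,0.001,-0.0,-0.047
0.518,-0.037,0.008,0.001,-0.0,-0.047
0.729,-0.062,0.008,0.001,-0.0,-0.047
expected px [218.7927 189.0642]
[253 186  24  19 352] [264.3807 195.2159]
[253 204  24  11  86] [263.7442 210.7209]
[136 279   7   5  14] [139.3571 281.1429]
[273 279  19  16 222] [281.8333 286.7072]
[244 288  11   6  29] [249.1034 290.8621]
```

```bash
python3 -m handwheel '[0.04,-0.001,0,0,0,-0.006,0.08,-0.001,0,0,0,-0.01,0.12,-0.002,0,0,0,-0.018,0.16,-0.003,0,0,0,-0.024,0.2,-0.004,0,0,0,-0.03,0.24,-0.007,0,0,0,-0.036,0.28,-0.011,0,0,0,-0.04,0.32,-0.016,0,0,0,-0.044]'
python3 - <<'E'
from h import *
push(.0235,[(.441,.12,1.6),(.437,.18,1.6),(.431,.265,1.6)])
a=env.camera("scene");b=cv2.imread("pics/s9.png")
e=w2px("scene",(.443,.1,.016));print(e,env.get_obs()["grasp_force"])
u,v=e.astype(int)
for y in range(v-14,v+15,2): print(''.join('%4d'%a[y,x].mean() for x in range(u-24,u+25,2)))
E
```

```text
t: 17.2
tool_pos: [0.4425, 0.0766, 0.009]
eef_rot: [2.194, 2.248, 0.001]
ft_force: [0.4, -0.2, -0.9]
gripper_width: 0.281
grasp_force: 0.1
now [0.4425 0.0766 0.009 ] yaw 1.5952334210903554 t 17.2 F [ 0.3802 -0.2451 -0.9416]
0.05,-0.001,0.008,0.0,-0.0,-0.003
0.2,-0.007,0.008,0.0,-0.0,-0.003
0.413,-0.017,0.008,0.0,-0.0,-0.003
[258.6696 163.0507] 0.0
  54  55  57  59  29  30  31  73  66  65  35  50  52  51  52  52  53  59  53  51  40  35  63  95  76
  56  54  56  89  55  30  32  67  58  65  48  44  52  52  82  53  52  87  50  36  46  76 101  91  84
  53  55  55  87  86  29  31  53  69  58  60  34  43  51  54  53  52  41  34  64  96 102 101 102 100
  55  55  54  84  95  31  30  27  79  86  73  65  50  36  46  44  35  46  77 101 101 102 101  88  65
  55  54  54  78  95  35  29  30  70  96  99  67  94  54  35  35  64  96 102 101 103  96  77  59  59
  56  56  56  71  95  40  30  30  65  97 100  98  96 104  89  80 102 101 101 102  89  62  57  60  61
  56  55  57  61  97  51  31  30  58  97 101 100 105 106  99  72  96 101  94  76  59  59  59  60  59
  56  57  56  59  97  55  30  29  93  96  97 100 102 107  94  81 101  87  64  59  59  59  59  60  59
  56  55  56  56  90  61  29  30  98 102  99 100 102 107 101 114 123  63  59  60  59  59  59  60  60
  57  56  56  55  67  67  33  46 107 102 102 100 102 109 132 153 132  62  59  59  60  60  60  61  61
  55  57  56  57  57  55  54  57  87 100 100 100  99 104 152 118 112  63  60  60  59  59  60  61  60
  56  57  57  57  57  58  58  58  61  96  99 101  99 102 121 107  72  58  60  60  59  61  62  61  61
  63  57  58  57  58  58  58  59  57  90  99 101  99 111 104  74  60  60  61  61  60  61  59  71  88
  91  63  58  56  58  58  58  59  58  86  93  78  63  60  59  59  59  60  61  60  60  60  73  95  94
  92  92  72  59  58  59  59  58  59  59  59  59  60  59  59  60  60  59  61  61  62  61  78  95  94
```

The cap's shadowed white rim shows beside the finger at about (264,167), where it should be. I'll finish the sweep and back away.

```bash
python3 -m handwheel '[0.04,-0.001,0,0,0,0,0.085,-0.003,0,0,0,0,0.13,-0.004,0,0,0,0,0.175,-0.006,0,0,0,0,0.22,-0.008,0,0,0,0,0.265,-0.01,0,0,0,0,0.31,-0.012,0,0,0,0,0.35,-0.014,0,0,0,0]'
python3 -m handwheel '[0.03,-0.001,0,0,0,0,0.05,-0.002,0,0,0,0,0.06,-0.003,0,0,0,0,0.06,-0.003,0,0,0,0,-0.02,0,0,0,0,0,-0.12,0,-0.06,0,0,0,-0.24,0,-0.18,0,0,0,-0.36,0,-0.3,0,0,0]'
python3 -m handwheel '[-0.12,0,-0.1,0,0,0,-0.24,0,-0.12,0,0,0,-0.36,0,-0.15,0,0,0,-0.48,0,-0.15,0,0,0,-0.6,0,-0.15,0,0,0,-0.7,0,-0.15,0,0,0,-0.7,0,-0.15,0,0,0,-0.7,0,-0.15,0,0,0]'
python3 - <<'E'
from h import *
a=env.camera("top")
b=cv2.imread("pics/top0.png")
d=cv2.absdiff(a,b).max(2);print("diff blobs vs start")
n,l,s,c=cv2.connectedComponentsWithStats(cv2.dilate((d>30).astype(np.uint8),np.ones((3,3))))
for i in range(1,n):
    if s[i,4]>25: print(s[i],px2w("top",s[i,0]+s[i,2]/2-.5,s[i,1]+s[i,3]/2-.5,.016)[:2])
for y in range(234,324,3): print(y,''.join('%4d'%a[y,x].mean() for x in range(110,192,3)))
E
```

```text
t: 18.05
tool_pos: [0.4336, 0.2163, 0.0089]
eef_rot: [-2.194, -2.248, -0.001]
ft_force: [-0.4, -0.7, 0.2]
gripper_width: 0.279
grasp_force: 0.1
t: 18.85
tool_pos: [0.436, 0.0939, 0.104]
eef_rot: [-2.197, -2.245, 0.002]
ft_force: [0.9, -0.0, 0.5]
gripper_width: 0.277
grasp_force: 0.0
t: 19.65
tool_pos: [0.4424, -0.1847, 0.163]
eef_rot: [-2.199, -2.243, 0.001]
ft_force: [-0.3, -0.3, -0.6]
gripper_width: 0.275
grasp_force: 0.0
diff blobs vs start
[416 182  26  24 495] [ 0.6201 -0.2851]
[  399   202   161   218 24223] [ 0.3898 -0.3677]
[327 225  20  20 319] [ 0.5379 -0.0969]
[133 239  45  25 827] [0.5068 0.2632]
[  264   240   131   180 11324] [ 0.3555 -0.0774]
[144 279  24  22 440] [0.4321 0.259 ]
[545 402  15  18 151] [ 0.2088 -0.4878]
234   90 153  61  66 183 185 182 186 185 193 189 189 189 191 195 188 193 192 189 191 190 191 194 190 193 191 103  91
237  106 103  59 140 183 186 183 184 186 191 189 192 191 193 191 190 193 194 188 190 191 193 196 192 192 193  93  90
240  165  74  64 177 187 187 183 185 188 187 188 191 195 191 189 192 193 218 229 175 193 197 195 195 194 194  90  91
243  
[... 2453 characters left out ...]
06  184 181 181 184 186 181 184 183 182 185 186 186 192 187 188 189 184 188 190 190 190 163  90  91  89  90  90  90
309  157 180 181 187 184 182 185 182 179 184 186 180 193 188 188 190 188 188 190 189 192 107  89  90  89  90  90  89
312  135  82  56  64  80  98 158 182 179 185 185 183 189 189 185 190 189 188 188 187 189 100  89  89  90  89  90  90
315  101 136 173 180 176 156 133  84  55  61  81 101 159 185 186 191 190 192 189 189 187  89  90  90  91  90  90  91
318   88  89  89  88  88  95 102 135 176 178 179 136 135  86  54  61  82 101 162 192 186  90  90  90  89  90  89  89
321   90  89  88  89  89  88  89  88  89  89  89  95  94 133 174 182 182 162 139  92  59  89  89  90  90  90  89  91
```

All three caps are inside: large at depth about 36 mm, medium about 12 px behind the front edge, small deeper. No image difference shows at vial_a or the bottles. The jar's image position in the scene camera stayed the same, and the fingers never came near vial_b. The arm is clear, so I'm handing in.

Run:
```python
from station import env
print(env.hand_in())
```

```text
the job is handed in; nothing more can be done
None
```

All three caps were swept into the tray, wholly behind its front edge, and the job was handed in at about 20 s of robot time; the camera showed no sign of the jar, vials or bottles moving, though the arm's shadow kept vial_b out of the last check, and I viewed 11 pictures, one over the limit of 10.

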